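Push a rejected ring through the spring flap of the reject box

ROBOT

A 7-joint arm with a two-finger parallel gripper is mounted at the origin on a cart in front of the work surface, level with it; the furniture and walls round the work are solid. World frame = base frame: x ahead of the robot, y to its left, z up, the work surface at z = 0. Lengths are in m, angles in rad, forces in N, time in s.
With the tool pointing down it reaches from about 0.35 to 0.9 m from the base axis. Payload 8.1 kg.
Tool frame: the origin (TCP) lies on the centre line of the jaws, within the pads' length; the fingertips stand 14 mm ahead of it and the grasp point (between the pads) lies 5 mm behind it; z points along the fingers, y is the direction in which the jaws open and shut (so a half turn about z gives the same grasp; the last joint's range is limited). The gripper opens to 92 mm and grips with 3 to 60 N. Pads are 19 mm wide; open, the fingers measure 130 mm over their backs; the gripper's body (75 mm by 190 mm) begins 47 mm behind the grasp point.
Start: joints at [1.194, 0.434, 0.025, 1.573, -0.012, 1.134, -0.075], TCP at [0.169, -0.602, 0.241] pointing down, gripper open.
Joint ranges: [-2.62, 2.62], [-0.44, 2.09], [-1.27, 1.32], [0.08, 2.57], [-1.32, 4.46], [0.12, 2], [-2.74, 2.74]. Speed limits (rad/s): [2.22, 2.22, 3.01, 3.01, 3.14, 3.14, 3.14].

INTERFACE

Orientations are given as a rotation vector (axis times angle).
In Python, from cell import observe, eyes, arm gives the robot as it stands.
- The arm moves only by the tool step_arm, never from a script. Its argument "series" is a list that holds one entry, the list of rows, each a list of 5 numbers: the finger opening in m, from 0 to 0.0918, then the shift along the world's x, y, z in m, then the turn about the world's z in degrees. In form: [[[hand, dx, dy, dz, spin], ...]]. A call has 1 to 20 rows; each row is the pose to reach, as a shift and turn from the pose measured when the call began; what a row does not reach only later rows make up. A row lasts 1/12 s, in which the tool goes at most 41.7 mm and 7.16 degrees, less where a joint would pass 70% of its speed; a pose out of reach is approached as far as the arm can. A call with a gripper value outside its range is refused whole. The fingers move at their own pace and stop on an object; "squeeze" is the grip in N (left out, the last holds). Time passes only in rows, so rows that repeat a pose let the fingers close. It gives the time, the measured TCP pose, the force and the opening at its end, in the units of the state.
- observe(): the state, without advancing time (a new reading comes with each control period).
- eyes.get_image(name): name is "side" or "top" or "wrist"; returns (picture, depth): 420x560x3 uint8, red, green, blue; 420x560 float32, m along the optical axis (not along the pixel's ray), 0 where there is no reading.
- eyes.camera_params(name): a dict with "intrinsics" (3x3 intrinsics, pixels), "position" and "attitude" of the camera in the world. Camera axes: x right, y down, z forward; pixel columns grow to the right and rows downward; lengths in m; the calibration is good to about 2 mm. A picture is of the moment at which its call begins: read the wrist's pose just before it. camera_params takes no time and is no camera call; for the wrist camera it gives the pose at the moment of the call.
- arm.sign_off(): hands the job in, once; it reports no verdict.
The state is a dict: "clock": time; "joints": joint angles; "dq": joint speeds; "joint_efforts": joint torques, N m; "position": TCP position; "ee_rot": TCP orientation; "force": force on the tool from outside, world axes, zero at the start; "ft_torque": the same for the moment, N m; "width": opening from 0.0 (shut) to 1.0 (fully open).
Only numpy, scipy, OpenCV 4.12 (cv2) and the standard library are available. Lean on these libraries where they do the work, as an engineer would, in place of code of your own. Each camera call takes 0.05 s, during which the arm holds its last target.

TASK

The small black ring lying on top of the reject box failed its inspection: put it away through the box's self-closing flap without picking it up. Push the flap's bar with one finger to hold the flap open, and with the other finger push the ring along the top and over the edge until it drops into the box; do not push it onto the closed flap, keep the bar pushed until the ring has dropped, then draw back so that the flap shuts. Do not lift or pinch the ring, and leave the things standing beside the box alone.

Things in the scene. Friction and masses are not known exactly. Their poses are not given: they have to be found in the camera images.
- reject_box: Slim grey metal box fixed to the bench, 260 mm long (x -140 to 120), 86 wide (y -43 to 43, foot flanges to 59), top at z = 95. Origin on the bench under the flap's hinge line; x along the box, the pushing direction (away from the robot), y left, z up. Under the flap and the roof behind it is the 86 mm deep chamber (x -4 to 115, y -38 to 38) that receives the ring.
- landing (a point): Centre of the steel landing, on its surface (box x = -70, y = 0, z = 95 mm), axes as the box. The landing is flat, from box x = -140 to 0, open at its near end, between two side rails 5 mm thick that stand 6 mm above it; 76 mm clear between them.
- flap (a joint): Angle of the aluminium flap (72 mm wide, box x 2 to 53), rad. 0 = shut, flush with the landing; positive = swung down into the box, stop at 1.45. Hinged along y at its near edge (box x = 0, z = 92 mm). A spring shuts it when let go; it carries the ring without opening. From about 0.7 the ring slides down it.
- push_bar: The flap's push bar: a steel roller, 12 mm thick and 70 mm long, that turns freely on a crank outside the box's left wall and stands out level to the left. Origin at its middle, y along it, x and z turn with the roller. Flap shut: origin at box x = -30, y = 89, z = 114 mm; it spans box y 54 to 124. Below it is only the bench: a finger beside the box can reach lower than it.
- hinge (a point): Middle of the flap's hinge line (box x = 0, y = 0, z = 92 mm). Pushed along box +x with 4 to 7 N, the push bar swings about this line at 37 mm radius (its axis at most 129 mm above the bench) and opens the flap: bar axis at box x = -14 mm is 0.55 rad, at 0 is 0.94, at +12 is 1.26 rad.
- small_ring: Small dark ring, 40 mm outside diameter, 12 mm high, 70 g, lying flat on the landing between the rails, its centre 40 to 70 mm before the hinge line. Origin at the centre of its underside, z up.
- large_ring: Larger dark setting ring, 72 mm diameter, 18 mm high, lying on the bench right of the box; bystander. Origin at the centre of its underside.
- stud_loose: Bright shouldered stud, 22 mm diameter, 42 mm high, standing on the bench right of the box; bystander. Origin at the centre of its underside.
- magnet: Black pot magnet with a knob, 43 mm diameter, 37 mm high, on the bench left of the box; bystander. Origin at the centre of its underside.
There are look-alikes about, which are no part of the job. What is meant by the small_ring is not green, red or yellow, and is the larger of those in its own colour.

How it is judged:
On the way, in this order (a step that is already met when the one before it is completed fails the run):
1. one finger holds the flap open by its bar while the other pushes the ring, which is still on the landing (value of joint flap above 0.3 rad and contact force between the fingers and push_bar above 0.5 N and contact force between the fingers and small_ring above 0.05 N and x of small_ring in the frame of reject_box below 0.012 m and z of small_ring in the frame of reject_box above 0.085 m).
2. the ring has dropped below the top of the box while a finger still holds the bar (z of small_ring in the frame of reject_box below 0.06 m and x of small_ring in the frame of reject_box between -0.006 and 0.116 m and contact force between the fingers and push_bar above 0.5 N).
At the end, for the whole second after the job is handed in: The small ring lies at rest inside the box's chamber (underside centre less than 50 mm above the bench, within the chamber's walls), the flap is shut to within 0.06 rad, and the large ring, stud and magnet are within 15 mm of where they stood (z of small_ring in the frame of reject_box below 0.05 m and x of small_ring in the frame of reject_box between -0.006 and 0.116 m and y of small_ring in the frame of reject_box between -0.039 and 0.039 m and value of joint flap below 0.06 rad and linear speed of small_ring below 0.02 m/s and distance of each of large_ring, stud_loose, magnet from where it was at the start of the episode below 0.015 m); the robot touches nothing.
It fails at once if the ring is lifted more than 12 mm off the top of the box (z of small_ring in the frame of reject_box above 0.107 m).
It fails at once if the ring is pinched or rammed with more than 15 N (contact force between the fingers and small_ring above 15 N).
It fails at once if the ring is pushed onto the shut flap (its centre more than 12 mm past the hinge line, still at the top, with the flap open less than 0.25 rad) (x of small_ring in the frame of reject_box above 0.012 m and z of small_ring in the frame of reject_box above 0.085 m and value of joint flap below 0.25 rad).
It fails at once if a bystander is moved more than 15 mm (distance of any of large_ring, stud_loose, magnet from where it was at the start of the episode above 0.015 m).
It also fails if it takes over 43 s, if anything falls off the work surface, if the arm or the gripper's body presses on something with over 40 N, if the wrist force passes 120 N, or if a joint passes its speed limit or range.

## Working session

There is one attempt and no reset: what is moved stays moved. The work goes in short steps, Python scripts to look and compute and a tool call to move; the robot and the scene stay as the last step left them, time stands still between calls to the robot, and variables do not carry over. Pictures are saved under pics/ and viewed, and the job is handed in when it is done.

Besides the shell and the picture viewer there is one more tool, called after "Emit:" as name(argument=value, ...) on one line, values as JSON. step_arm: Moves the arm, as the interface text tells. Its arguments: {"type":"object","properties":{"series":{"type":"array"},"squeeze":{"type":"number"}},"required":["series"]}

```bash
mkdir -p pics; ls; cat > h.py <<'E'
import numpy as np,cv2
from cell import observe,eyes,arm
def cap(n,tag):
    im,d=eyes.get_image(n); cv2.imwrite(f'pics/{tag}.png',im[:,:,::-1]); p=eyes.camera_params(n)
    np.savez(f'pics/{tag}.npz',im=im,d=d,K=p['intrinsics'],t=p['position'],R=np.array(p['attitude'],dtype=float))
    return im,d,p
E
python3 - <<'E'
from h import *
for n in ['side','top']:
    im,d,p=cap(n,n+'0'); print(p)
print(observe())
E
```

```text
pics
{'intrinsics': array([[395.17529469,   0.        , 279.63688197],
       [  0.        , 395.17529469, 208.79600496],
       [  0.        ,   0.        ,   1.        ]]), 'position': array([ 0.27008989, -0.40691442,  0.65379312]), 'attitude': array([-2.21388165,  0.43460768, -0.21852753])}
{'intrinsics': array([[493.8049095 ,   0.        , 273.31222954],
       [  0.        , 493.8049095 , 214.41750743],
       [  0.        ,   0.        ,   1.        ]]), 'position': array([0.34295336, 0.20688644, 0.92079798]), 'attitude': array([-1.93068424,  2.29940569, -0.23035537])}
{'clock': 0.1, 'joints': array([ 1.19442111,  0.43516813,  0.02498144,  1.57397702, -0.0116394 ,
        1.13402086, -0.07513564]), 'dq': array([ 0.00154527, -0.00101837,  0.00361952, -0.00338865,  0.00236969,
        0.00011687, -0.00098881]), 'joint_efforts': array([ 3.52161143e-03, -6.69125962e+01,  9.88283157e-01, -3.15147364e+01,
       -6.04166323e-02,  3.73048335e-02,  3.54353278e-05]), 'position': array([ 0.16882187, -0.60131728,  0.24002556]), 'ee_rot': array([-3.11084716e+00, -4.28312571e-01,  4.57496523e-04]), 'force': array([ 0.61273898,  0.30692779, -0.13713704]), 'ft_torque': array([-0.01831961, -0.00035703, -0.02080216]), 'width': 1.001869502648228}
```

View pics/top0.png

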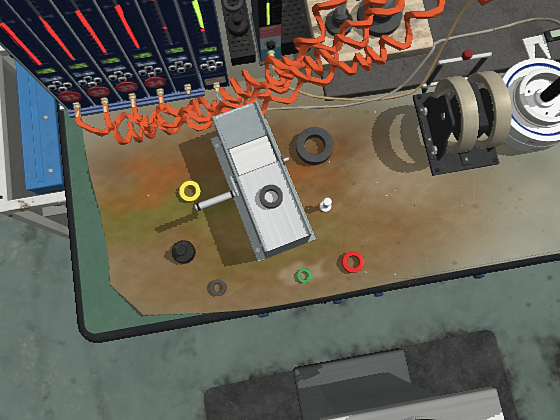

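View pics/side0.png

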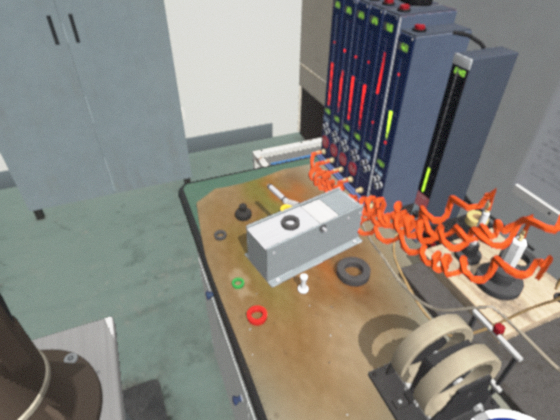

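In the top view the candidates are: a dark ring on the box at (269,196), a smaller grey ring on the bench at (217,287), and green (303,275), red (352,262) and yellow (189,190) rings. The large ring is at (314,146), the stud at (326,205), the magnet at (183,251) and the bar at about (213,202). The ring on the box fits the description, being dark, larger than the grey one and on the landing. I'll confirm this in an enlarged crop and measure it.

```bash
cat >> h.py <<'E'
from scipy.spatial.transform import Rotation as Ro
def cloud(tag):
    z=np.load(f'pics/{tag}.npz'); d=z['d']; K=z['K']
    R=z['R']; R=Ro.from_rotvec(R).as_matrix() if R.shape==(3,) else R
    v,u=np.mgrid[:d.shape[0],:d.shape[1]]
    P=np.stack([(u-K[0,2])/K[0,0]*d,(v-K[1,2])/K[1,1]*d,d],-1)@R.T+z['t']
    P[d==0]=np.nan
    return z['im'],P
E
python3 - <<'E'
from h import *
im,P=cloud('top0')
cv2.imwrite('pics/crop0.png',cv2.resize(im[90:310,150:350,::-1],None,fx=2.7,fy=2.7,interpolation=cv2.INTER_CUBIC))
for n,(u,v) in dict(bench=(240,275),land=(280,230),ringc=(269,197),flap=(255,155),roof=(238,122),large=(303,146),stud=(326,202),mag=(183,251),bar1=(200,207),bar2=(225,198),yel=(181,190),grey=(210,287)).items(): print(n,P[v,u].round(4))
z=P[...,2]
m=((z>.085)&(z<.106)).astype(np.uint8); m[:, :180]=0; m[:90]=0;m[280:]=0;m[:,330:]=0
n,l,s,c=cv2.connectedComponentsWithStats(m); k=1+np.argmax(s[1:,4]); print(s[k])
pts=P[l==k][:,:2].astype(np.float32); r=cv2.minAreaRect(pts); print(r); print(cv2.boxPoints(r))
E
```

```text
bench [0.4255 0.2565 0.0016]
land [0.4804 0.1725 0.0948]
ringc [0.5405 0.181  0.0939]
flap [0.6193 0.1923 0.094 ]
roof [0.6851 0.2118 0.0938]
large [0.6471 0.0969 0.0163]
stud [0.5257 0.0785 0.0419]
mag [0.4826 0.3489 0.0367]
bar1 [0.5376 0.2977 0.119 ]
bar2 [0.5455 0.2544 0.1192]
yel [0.6028 0.3408 0.0109]
grey [0.4129 0.314  0.0063]
[ 212  100  100  153 7090]
((0.5843781232833862, 0.18741527199745178), (0.2613436281681061, 0.10872755944728851), 11.209160804748535)
[[0.44563115 0.21534057]
 [0.46676683 0.10868708]
 [0.7231251  0.15948997]
 [0.7019894  0.26614347]]
```

View pics/crop0.png

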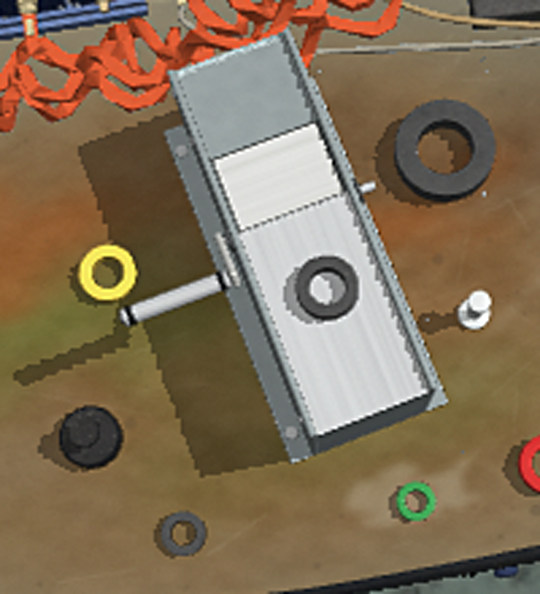

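The crop confirms it: the dark ring lies on the landing between the rails, and the grey look-alike on the bench is smaller. Next I'll fit the box frame precisely.

```bash
cat > fit.py <<'E'
from h import *
from scipy.optimize import least_squares
im,P=cloud('top0'); z=P[...,2]
# rail top points
uu,vv=np.meshgrid(range(560),range(420))
m=(z>.09)&(z<.106)&(uu>205)&(uu<320)&(vv>95)&(vv<260)
p=P[m]
best=None
for a in np.radians(np.arange(8,15,.1)):
    c,s=np.cos(a),np.sin(a); X=p[:,0]*c+p[:,1]*s; Y=-p[:,0]*s+p[:,1]*c
    h,_=np.histogram(Y,bins=np.arange(Y.min(),Y.max(),.001)); sc=np.sum(h.astype(float)**2)
    # edge sharpness
    sc=np.abs(np.diff(h)).max()
    h2=np.sort(np.abs(np.diff(h)))[-2:].sum()
    if best is None or h2>best[0]: best=(h2,a)
a=best[1];print(np.degrees(a))
c,s=np.cos(a),np.sin(a); X=p[:,0]*c+p[:,1]*s; Y=-p[:,0]*s+p[:,1]*c
h,e=np.histogram(Y,bins=np.arange(Y.min(),Y.max(),.003)); print(list(zip(e.round(3),h)))
h,e=np.histogram(X,bins=np.arange(X.min(),X.max(),.003)); print(list(zip(e.round(3),h))[:4],list(zip(e.round(3),h))[-5:],X.max())
g=im.astype(int).sum(2)
for n,(u0,v0,w) in dict(ring=(269,196,17),large=(314,146,24),mag=(183,251,16)).items():
    mm=(abs(uu-u0)<w)&(abs(vv-v0)<w)&(g<260)&(z>.009)
    r=P[mm]; (cx,cy),rad=cv2.minEnclosingCircle(r[:,:2].astype(np.float32)); print(n,cx,cy,rad,mm.sum(),np.median(r[:,2]),'box-rot',cx*c+cy*s,-cx*s+cy*c)
b=(z>.105)&(z<.135)&(uu>190)&(uu<240)&(vv>180)&(vv<220)
q=P[b]; X=q[:,0]*c+q[:,1]*s; Y=-q[:,0]*s+q[:,1]*c; print('bar X',X.min(),X.max(),'Y',Y.min(),Y.max(),'z',q[:,2].max())
E
python3 fit.py
```

```text
11.499999999999988
[(np.float64(0.013), np.int64(5)), (np.float64(0.016), np.int64(5)), (np.float64(0.019), np.int64(7)), (np.float64(0.022), np.int64(12)), (np.float64(0.025), np.int64(168)), (np.float64(0.028), np.int64(312)), (np.float64(0.031), np.int64(223)), (np.float64(0.034), np.int64(244)), (np.float64(0.037), np.int64(241)), (np.float64(0.04), np.int64(246)), (np.float64(0.043), np.int64(250)), (np.float64(0.046), np.int64(232)), (np.float64(0.049), np.int64(237)), (np.float64(0.052), np.int64(226)), (np.float64(0.055), np.int64(238)), (np.float64(0.058), np.int64(234)), (np.float64(0.061), np.int64(238)), (np.float64(0.064), np.int64(243)), (np.float64(0.067), np.int64(238)), (np.float64(0.07), np.int64(238)), (np.float64(0.073), np.int64(239)), (np.float64(0.076), np.int64(233)), (np.float64(0.079), np.int64(238)), (np.float64(0.082), np.int64(237)), (np.float64(0.085), np.int64(252)), (np.float64(0.088), np.int64(246)), (np.float64(0.091), np.int64(243)), (np.float64(0.094), np.int64(252)), (np.float64(0.097), np.int64(247)), (np.float64(0.1), np.int64(248)), (np.float64
[... 350 characters left out ...]
at64(0.725), np.int64(81)), (np.float64(0.728), np.int64(68)), (np.float64(0.731), np.int64(82)), (np.float64(0.734), np.int64(75)), (np.float64(0.737), np.int64(52))] 0.7406146431702133
ring 0.5407202839851379 0.17911159992218018 0.021486684679985046 290 0.10599680537492823 box-rot 0.5655742742732719 0.06771359553230953
large 0.6465107798576355 0.07428089529275894 0.03635292872786522 741 0.01694166933908392 box-rot 0.6483411136473531 -0.05610383437994036
mag 0.4856756925582886 0.3530465364456177 0.02152407355606556 415 0.015731692104279382 box-rot 0.5463117682960063 0.24913086332189127
bar X 0.5827956483906691 0.6101211621729065 Y 0.1165818672580018 0.19422083935631218 z 0.12199627695972326
```

```bash
cat >> h.py <<'E'
YAW=11.5; O=Ro.from_euler('z',YAW,degrees=True).as_matrix()@np.array([0.6195,0.0687,0])
RB=Ro.from_euler('z',YAW,degrees=True).as_matrix()
def tobox(p): return RB.T@(np.asarray(p)-O)
def status():
    o=observe(); M=Ro.from_rotvec(o['ee_rot']).as_matrix()
    yaw=(np.degrees(np.arctan2(M[1,0],M[0,0]))+90)%180-90
    b=tobox(o['position'])
    th=yaw-YAW
    print('t',round(o['clock'],2),'tcp',o['position'].round(4),'yaw',round(yaw,2),'rel',round(th,2),'box mm',(b*1000).round(1),'w',o['width'],'F box',(RB.T@o['force']).round(1))
    t=np.radians(th)
    for s,n in((1,'bar'),(-1,'ring')):
        print(n,'finger centre box',(b[:2]*1000+s*55.5*np.array([-np.sin(t),np.cos(t)])).round(1))
    return o,b,th
def shift(x,y,z,rel):
    o,b,th=status(); d=O+RB@np.array([x,y,z])/1000-o['position']; print('shift',d.round(4),'spin',round(rel-th,2))
E
python3 -c "
from h import *
print(O); shift(-76,50,240,-21); shift(-76,50,112,-21)"
```

```text
[0.59336678 0.19082926 0.        ]
t 0.1 tcp [ 0.1688 -0.6013  0.24  ] yaw 15.68 rel 4.18 box mm [-574.  -691.6  240. ] w 1.001869502648228 F box [ 0.7  0.2 -0.1]
bar finger centre box [-578.  -636.3]
ring finger centre box [-569.9 -747. ]
shift [ 0.3401  0.826  -0.    ] spin -25.18
t 0.1 tcp [ 0.1688 -0.6013  0.24  ] yaw 15.68 rel 4.18 box mm [-574.  -691.6  240. ] w 1.001869502648228 F box [ 0.7  0.2 -0.1]
bar finger centre box [-578.  -636.3]
ring finger centre box [-569.9 -747. ]
shift [ 0.3401  0.826  -0.128 ] spin -25.18
```

Emit:
step_arm(series=[[[0.0918, 0.017, 0.035, 0, -2], [0.0918, 0.034, 0.07, 0, -4], [0.0918, 0.05, 0.105, 0, -6], [0.0918, 0.066, 0.14, 0, -8], [0.0918, 0.082, 0.175, 0, -10], [0.0918, 0.098, 0.21, 0, -12], [0.0918, 0.114, 0.245, 0, -14], [0.0918, 0.13, 0.28, 0, -16], [0.0918, 0.146, 0.315, 0, -18], [0.0918, 0.162, 0.35, 0, -20], [0.0918, 0.178, 0.385, 0, -22], [0.0918, 0.194, 0.42, 0, -24], [0.0918, 0.21, 0.455, 0, -25], [0.0918, 0.226, 0.49, 0, -25], [0.0918, 0.242, 0.525, 0, -25], [0.0918, 0.256, 0.56, 0, -25], [0.0918, 0.27, 0.595, 0, -25], [0.0918, 0.284, 0.63, 0, -25], [0.0918, 0.295, 0.66, 0, -25], [0.0918, 0.3, 0.68, 0, -25]]])

```text
clock: 1.77
position: [0.4695, 0.0823, 0.2399]
ee_rot: [-3.129, 0.251, -0.0]
force: [-0.1, -0.2, 0.8]
width: 1.001
```

```bash
python3 -c "
from h import *
shift(-76,50,240,-21); shift(-76,50,150,-21)"
```

```text
t 1.77 tcp [0.4695 0.0823 0.2399] yaw -9.16 rel -20.66 box mm [-143.   -81.7  239.9] w 1.0008766358969816 F box [-0.1 -0.1  0.8]
bar finger centre box [-123.4  -29.8]
ring finger centre box [-162.6 -133.6]
shift [3.940e-02 1.424e-01 1.000e-04] spin -0.34
t 1.77 tcp [0.4695 0.0823 0.2399] yaw -9.16 rel -20.66 box mm [-143.   -81.7  239.9] w 1.0008766358969816 F box [-0.1 -0.1  0.8]
bar finger centre box [-123.4  -29.8]
ring finger centre box [-162.6 -133.6]
shift [ 0.0394  0.1424 -0.0899] spin -0.34
```

Emit:
step_arm(series=[[[0.0918, 0.01, 0.035, 0, 0], [0.0918, 0.02, 0.07, 0, 0], [0.0918, 0.03, 0.105, 0, 0], [0.0918, 0.039, 0.142, 0, 0], [0.0918, 0.039, 0.142, -0.03, 0], [0.0918, 0.039, 0.142, -0.06, 0], [0.0918, 0.039, 0.142, -0.09, 0], [0.0918, 0.039, 0.142, -0.09, 0]]])

```text
clock: 2.43
position: [0.5054, 0.2224, 0.1445]
ee_rot: [3.13, -0.25, -0.012]
force: [-0.6, -1.9, -0.3]
width: 0.998
```

```bash
python3 - <<'E'
from h import *
for n in ['side','top','wrist']: cap(n,n+'1')
shift(-76,50,112,-21)
a=np.load('pics/side1.npz')['im'][160:310,200:400,::-1]; b=np.load('pics/top1.npz')['im'][90:310,150:350,::-1]
cv2.imwrite('pics/c1s.png',cv2.resize(a,None,fx=4,fy=4,interpolation=2)); cv2.imwrite('pics/c1t.png',cv2.resize(b,None,fx=2.7,fy=2.7,interpolation=2))
E
```

```text
t 2.58 tcp [0.5089 0.2245 0.151 ] yaw -9.16 rel -20.66 box mm [-76.1  49.9 151. ] w 1.0012181129372384 F box [-0.1  0.7  1.2]
bar finger centre box [-56.5 101.8]
ring finger centre box [-95.6  -2.1]
shift [ 0.      0.0002 -0.039 ] spin -0.34
```

View pics/c1s.png

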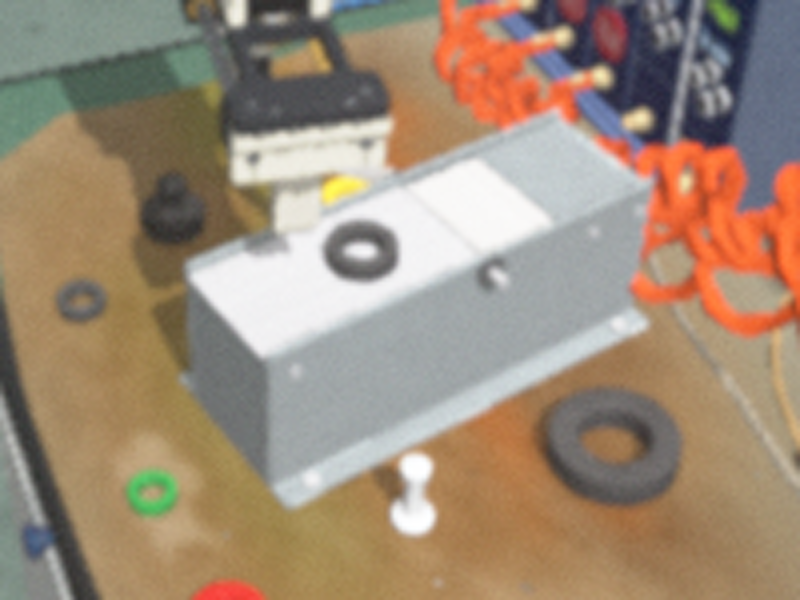

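View pics/c1t.png

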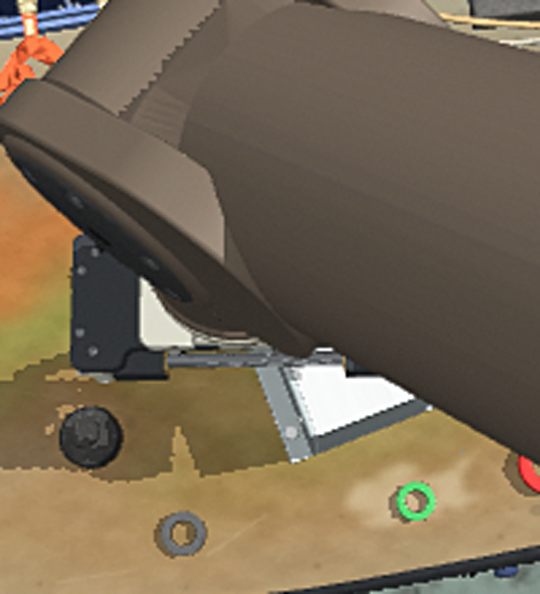

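View pics/wrist1.png

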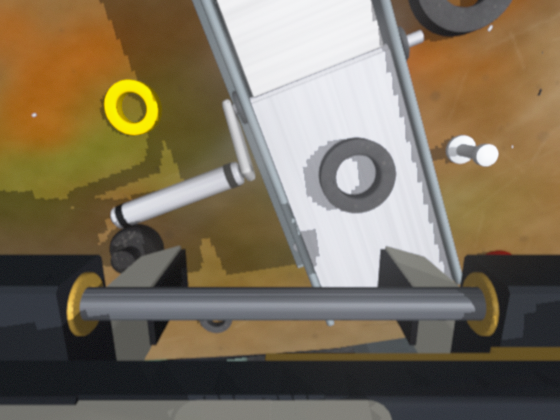

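The wrist view shows the ring untouched at (357,175), the bar from (118,215) to (235,175), and both fingers behind them. The left finger is at (165,260) and the right at (405,260). I'll check the finger geometry from the wrist depth.

```bash
python3 - <<'E'
from h import *
im,P=cloud('wrist1'); B=((P-O)@RB)*1000
for uv in [(357,205),(357,145),(330,175),(388,175),(165,262),(180,255),(150,265),(390,252),(410,258),(425,260),(180,195),(120,215),(330,240),(250,97)]: print(uv,B[uv[1],uv[0]].round(1),im[uv[1],uv[0]])
g=im.astype(int).sum(2); z=B[...,2]; vv,uu=np.mgrid[:420,:560]
m=(abs(uu-357)<45)&(abs(vv-175)<45)&(z>99)&(z<115)&(g<300)
print('ring',cv2.minEnclosingCircle(B[m][:,:2].astype(np.float32)),np.median(z[m]))
for s in (uu<220,uu>340):
    m=(z>125)&(z<160)&(vv<290)&(vv>240)&s
    q=B[m]; print(m.sum(), q.min(0),q.max(0))
m=(uu>120)&(uu<225)&(vv>150)&(vv<225)&(z>100)&(z<130); q=B[m]; print('bar',q.min(0),q.max(0))
E
```

```text
(357, 205) [-68.5   5.1 108.9] [109 109 111]
(357, 145) [-38.   -4.5 108.9] [107 108 111]
(330, 175) [-47.8  13.5 109.2] [106 107 110]
(388, 175) [-58.5 -14.9 109.4] [107 108 110]
(165, 262) [-48.5  93.  156.5] [115 115 109]
(180, 255) [-51.   90.6 145.4] [31 28 28]
(150, 265) [-46.4  97.4 160.4] [114 113 108]
(390, 252) [-83.    1.6 145. ] [130 130 125]
(410, 258) [-85.4  -4.7 151.7] [132 134 128]
(425, 260) [-87.   -9.8 154.6] [133 132 126]
(180, 195) [-28.4  87.3 121.9] [218 219 223]
(120, 215) [-27.2 120.5 121.3] [42 42 43]
(330, 240) [-87.2  25.1  96.6] [230 231 236]
(250, 97) [ 4.6 39.8 87.1] [134 135 140]
ring ((-50.29657745361328, 2.6510751247406006), 17.20387840270996) 107.1980857154024
1075 [-68.64954157  89.90978678 136.86920519] [-43.89348803 105.38734252 159.99699671]
1094 [-101.32931806  -11.9923232   136.78238448] [-82.2915731   11.04723886 159.96097104]
bar [-35.07084823  61.70273845 114.88159893] [-22.69614228 121.91602049 123.37163621]
```

Emit:
step_arm(series=[[[0.0918, 0, 0, -0.01, 0], [0.0918, 0, 0, -0.02, 0], [0.0918, 0, 0, -0.028, 0], [0.0918, 0, 0, -0.034, 0], [0.0918, 0, 0, -0.038, 0], [0.0918, 0, 0, -0.038, 0], [0.0918, 0, 0, -0.038, 0], [0.0918, 0, 0, -0.038, 0]]])

```text
clock: 3.25
position: [0.5091, 0.2247, 0.1132]
ee_rot: [-3.128, 0.251, -0.001]
force: [1.1, -0.6, 0.4]
width: 0.998
```

```bash
python3 - <<'E'
from h import *
for n in ['side','wrist']: cap(n,n+'2')
shift(-61,50,113,-21)
a=np.load('pics/side2.npz')['im'][160:310,200:400,::-1]
cv2.imwrite('pics/c2s.png',cv2.resize(a,None,fx=4,fy=4,interpolation=2))
E
```

```text
t 3.35 tcp [0.5092 0.2247 0.1134] yaw -9.17 rel -20.67 box mm [-75.8  50.  113.4] w 0.9973295716160242 F box [ 0.5 -0.8  1.1]
bar finger centre box [-56.2 101.9]
ring finger centre box [-95.4  -2. ]
shift [ 0.0145  0.003  -0.0004] spin -0.33
```

View pics/c2s.png

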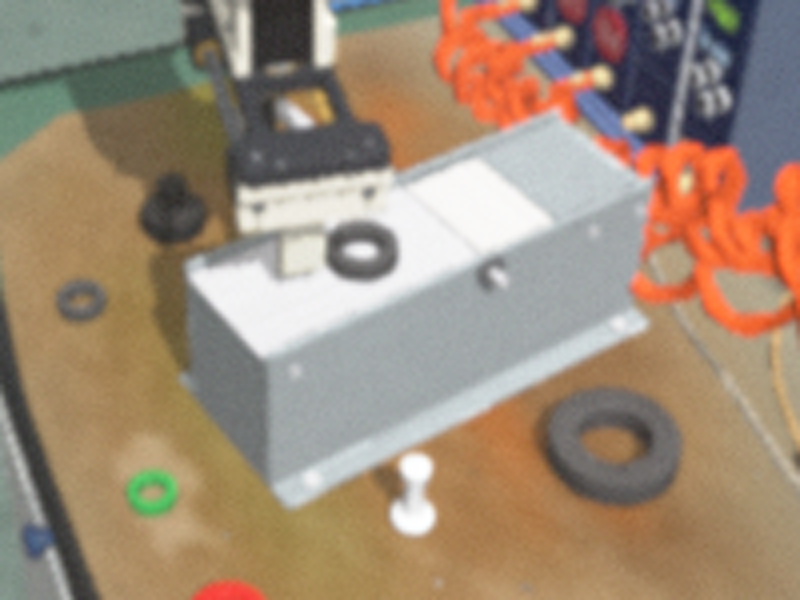

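View pics/wrist2.png

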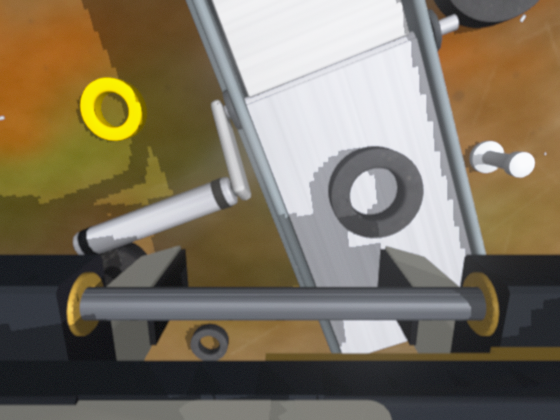

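The fingers are down. The right one is behind the ring (tip at about (405,255), ring at (377,190)), and the left one is just behind the bar. Now I'll push forward along box x.

Emit:
step_arm(series=[[[0.0918, 0.003, 0.0006, 0, 0], [0.0918, 0.006, 0.0012, 0, 0], [0.0918, 0.009, 0.0018, 0, 0], [0.0918, 0.012, 0.0024, 0, 0], [0.0918, 0.015, 0.003, 0, 0], [0.0918, 0.018, 0.0036, 0, 0], [0.0918, 0.021, 0.0042, 0, 0], [0.0918, 0.0235, 0.0048, 0, 0], [0.0918, 0.0235, 0.0048, 0, 0]]])

```text
clock: 4.1
position: [0.5327, 0.2295, 0.1131]
ee_rot: [-3.128, 0.251, -0.001]
force: [-3.1, 0.1, -0.6]
width: 0.999
```

```bash
python3 - <<'E'
from h import *
for n in ['wrist']: cap(n,n+'3')
status()
im,P=cloud('wrist3'); B=((P-O)@RB)*1000
g=im.astype(int).sum(2); z=B[...,2]; vv,uu=np.mgrid[:420,:560]
m=(uu>300)&(uu<450)&(vv>80)&(vv<290)&(z>103)&(z<112)&(g<400)&(abs(B[...,1])<36)
print('ring',cv2.minEnclosingCircle(B[m][:,:2].astype(np.float32)),m.sum())
m=(uu>60)&(uu<240)&(vv>100)&(vv<240)&(z>105)&(z<145)&(B[...,1]>60); q=B[m]; print('bar',np.median(q,0),q.max(0))
E
```

```text
t 4.15 tcp [0.5326 0.2295 0.1131] yaw -9.16 rel -20.66 box mm [-51.8  50.  113.1] w 0.9994419935398033 F box [-2.8  0.1  1.2]
bar finger centre box [-32.2 101.9]
ring finger centre box [-71.4  -1.9]
ring ((-47.609291076660156, 1.9286030530929565), 29.063817977905273) 4711
bar [-11.44152302  70.32338075 131.45982865] [ -8.35199772  98.21568816 134.35798206]
```

View pics/wrist3.png

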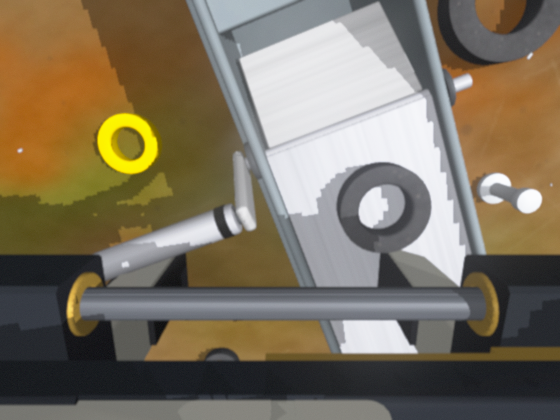

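The flap has opened and the bar is on the left finger. The ring at (385,207) now touches the corner of the right finger. I'll continue the push.

Emit:
step_arm(series=[[[0.0918, 0.003, 0.0006, 0, 0], [0.0918, 0.006, 0.0012, 0, 0], [0.0918, 0.009, 0.0018, 0, 0], [0.0918, 0.012, 0.0024, 0, 0], [0.0918, 0.015, 0.003, 0, 0], [0.0918, 0.018, 0.0036, 0, 0], [0.0918, 0.0205, 0.0042, 0, 0], [0.0918, 0.0205, 0.0042, 0, 0]]])

```text
clock: 4.82
position: [0.5537, 0.2337, 0.1131]
ee_rot: [-3.128, 0.251, -0.001]
force: [-3.4, -1.3, 0.9]
width: 1.001
```

```bash
python3 - <<'E'
from h import *
for n in ['wrist']: cap(n,n+'4')
status()
im,P=cloud('wrist4'); B=((P-O)@RB)*1000
for uv in [(385,165),(340,205),(430,205),(300,80),(380,110)]: print(uv,B[uv[1],uv[0]].round(1),im[uv[1],uv[0]])
E
```

```text
t 4.87 tcp [0.5534 0.2337 0.1131] yaw -9.17 rel -20.67 box mm [-30.6  50.  113.1] w 1.002138969015908 F box [-3.8  0.   0.1]
bar finger centre box [-11.  101.9]
ring finger centre box [-50.2  -1.9]
(385, 165) [  0.8  -7.5 105.8] [90 89 94]
(340, 205) [-12.4  15.2  95.4] [177 178 186]
(430, 205) [-22.4 -20.5 107.5] [114 114 118]
(300, 80) [51.2  7.8  3.1] [140 150 156]
(380, 110) [ 19.  -22.9  60.5] [162 162 164]
```

View pics/wrist4.png

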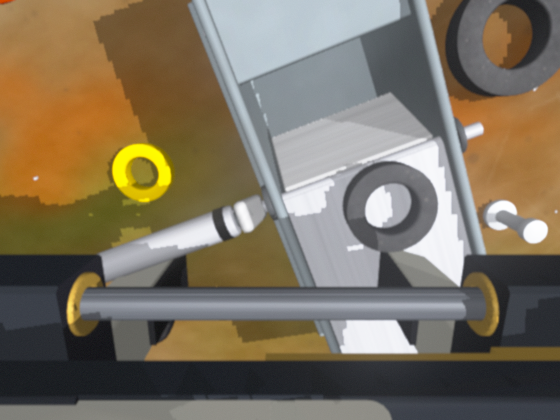

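The flap is at about 1.1 rad and the ring's front edge is at the hinge, with its centre at about x = -18. Next I'll swing the right finger forward about the bar finger.

Emit:
step_arm(series=[[[0.0918, 0.002, 0.0006, 0, 1.7], [0.0918, 0.004, 0.0012, 0, 3.4], [0.0918, 0.006, 0.0018, 0, 5], [0.0918, 0.008, 0.0024, 0, 6.7], [0.0918, 0.0105, 0.0032, 0, 8.4], [0.0918, 0.0125, 0.0038, 0, 10], [0.0918, 0.0145, 0.0044, 0, 11.7], [0.0918, 0.0165, 0.005, 0, 13.4], [0.0918, 0.0185, 0.0057, 0, 15], [0.0918, 0.0205, 0.0063, 0, 16.7], [0.0918, 0.0225, 0.007, 0, 18.4], [0.0918, 0.0245, 0.0075, 0, 20], [0.0918, 0.0245, 0.0075, 0, 20], [0.0918, 0.0245, 0.0075, 0, 20]]])

```text
clock: 6.03
position: [0.578, 0.2401, 0.1128]
ee_rot: [-3.126, -0.294, 0.001]
force: [-4.1, -4.0, 0.1]
width: 1.001
```

```bash
python3 - <<'E'
from h import *
for n in ['side','wrist']: cap(n,n+'5')
status()
im,P=cloud('wrist5'); B=((P-O)@RB)*1000
a=np.load('pics/side5.npz')['im'][160:310,200:400,::-1]
cv2.imwrite('pics/c5s.png',cv2.resize(a,None,fx=4,fy=4,interpolation=2))
E
```

```text
t 6.13 tcp [0.5779 0.24   0.1128] yaw 10.73 rel -0.77 box mm [ -5.4  51.2 112.8] w 0.9967901702266596 F box [-3.4 -3.1 -0.1]
bar finger centre box [ -4.6 106.7]
ring finger centre box [-6.1 -4.3]
```

View pics/wrist5.png

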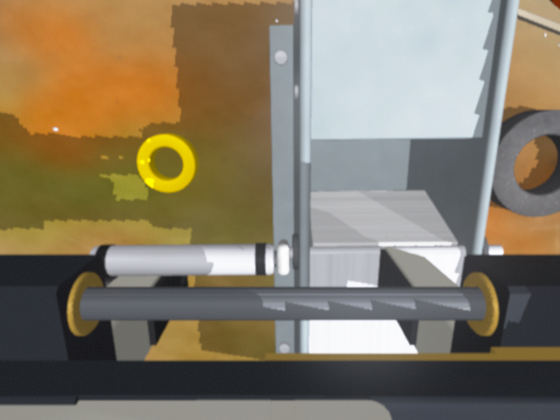

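View pics/c5s.png

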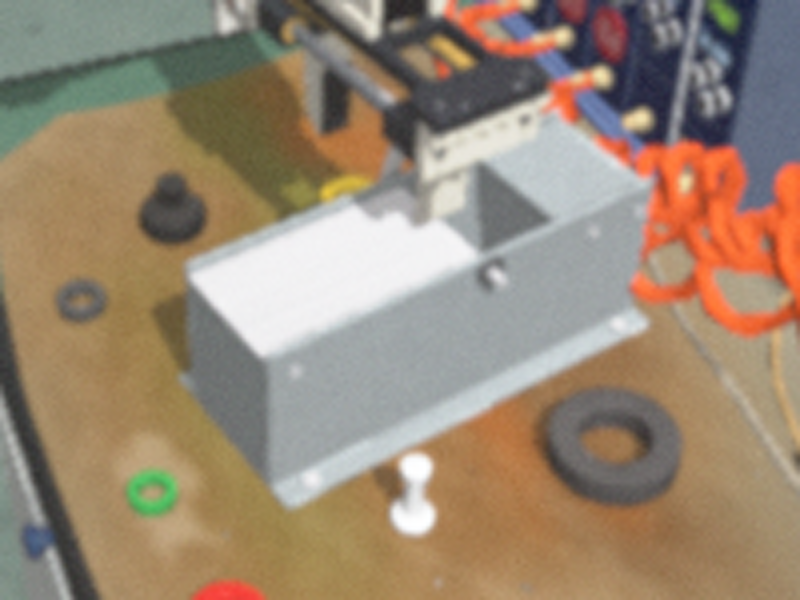

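The ring is gone from the landing and isn't lying on the flap, so it has dropped into the chamber while the bar was held. I'll draw back slowly along -x, then lift.

Emit:
step_arm(series=[[[0.0918, 0, 0, 0, 0], [0.0918, 0, 0, 0, 0], [0.0918, -0.004, -0.0008, 0, 0], [0.0918, -0.008, -0.0016, 0, 0], [0.0918, -0.012, -0.0024, 0, 0], [0.0918, -0.016, -0.0032, 0, 0], [0.0918, -0.02, -0.004, 0, 0], [0.0918, -0.025, -0.005, 0, 0], [0.0918, -0.03, -0.006, 0, 0], [0.0918, -0.035, -0.007, 0, 0], [0.0918, -0.04, -0.008, 0, 0], [0.0918, -0.05, -0.01, 0, 0], [0.0918, -0.06, -0.012, 0, 0], [0.0918, -0.065, -0.013, 0, 0], [0.0918, -0.065, -0.013, 0, 0], [0.0918, -0.065, -0.013, 0.03, 0], [0.0918, -0.065, -0.013, 0.06, 0], [0.0918, -0.065, -0.013, 0.1, 0], [0.0918, -0.065, -0.013, 0.13, 0], [0.0918, -0.065, -0.013, 0.13, 0]]])

```text
clock: 7.8
position: [0.5158, 0.2293, 0.2496]
ee_rot: [-3.122, -0.293, -0.015]
force: [0.9, 0.5, 0.1]
width: 1.003
```

```bash
python3 - <<'E'
from h import *
for n in ['side','wrist']: cap(n,n+'6')
status()
im,P=cloud('wrist6'); B=((P-O)@RB)*1000
z=B[...,2]
m=(B[...,0]>8)&(B[...,0]<48)&(abs(B[...,1])<30)&(z>0)&(z<110); print('flap z',m.sum(),np.percentile(z[m],[2,50,98]),'slope',np.polyfit(B[m][:,0],z[m],1))
a=np.load('pics/side6.npz')['im'][160:310,200:400,::-1]
cv2.imwrite('pics/c6s.png',cv2.resize(a,None,fx=4,fy=4,interpolation=2))
E
```

```text
t 7.9 tcp [0.5139 0.2275 0.2444] yaw 10.72 rel -0.78 box mm [-70.5  51.8 244.4] w 0.9998261591491492 F box [ 0.8  0.1 -0.6]
bar finger centre box [-69.8 107.3]
ring finger centre box [-71.3  -3.7]
flap z 4236 [91.58312713 93.12731239 94.65654227] slope [-2.93521328e-03  9.32011606e+01]
```

View pics/wrist6.png

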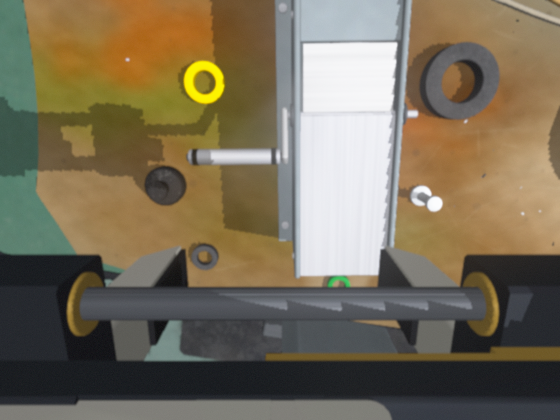

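View pics/c6s.png

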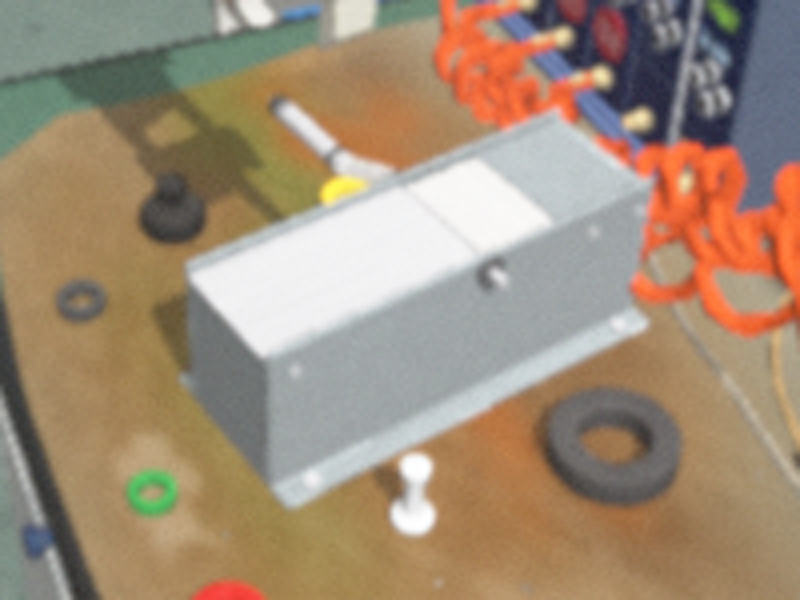

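The flap is shut (measured slope about -0.003 rad), the landing is empty, the bystanders are where they were and the arm is clear. I'm handing in the job.

```bash
python3 -c "
from cell import arm
print(arm.sign_off())"
```

```text
the job is handed in; nothing more can be done
None
```

The small ring went through the flap without being picked up, and I handed the job in after about 8 s of the 43 s allowed. I swung the left finger ahead of the right and used it to push the bar until the flap was about 1.1 rad open. The right finger then pushed the ring along the landing and over the hinge edge, and I drew both fingers back and lifted clear.

- **Ring:** With the bar still held (about 3–4 N on the tool), the ring was no longer on the landing or on the flap. I never saw it inside the chamber because the finger and roof blocked the view, so that it lies there is inferred.
- **Flap and surroundings:** After drawing back, the flap was level to about 0.003 rad and the landing was empty. The large ring, stud and magnet looked unmoved in the side view, though I did not re-measure them. The arm touched nothing at the end.
- **Disagreements:** None of the checks failed. One automatic fit of the ring's position came out wrong because it included the finger, so I judged that step from the picture instead.

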